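# Drive the stuck axle pin out of a belt-grinder idler wheel

## Task

Take the drift punch (round guard, square shank) out of the rack, put its nose in the sloping hole on the upper side of the wheel yoke and drive the stuck axle pin down and out until it comes up against its stop. Then draw the punch out and hang it back upright in the rack hole it came from, and let go. Move the pin with the punch alone: do not take hold of its head below, and do not disturb the chisel or the other things on the bench.

Things in the scene. Friction and masses are not known exactly. Their poses are not given: they have to be found in the camera images.
- punch_grip (a point): Centre of the drift punch's grip: a square dark-steel shank 16 x 16 mm, 52 mm long, flats facing the punch's x and y. Guard: round black rubber, 44 mm across, 26 to 35 mm below this point. z runs along the punch away from its tip. The punch is 146 mm long, about 0.2 kg; it hangs upright in the rack, the guard on the top plate, the flats square to the rack.
- punch_tip (a point): Flat tip of the punch's nose, 120 mm below punch_grip on the punch's axis; same axes. The nose is a straight round steel rod, 9 mm thick, 85 mm from tip to guard (the last 8 mm flare to 16 mm).
- rack: Steel punch rack, fixed: top plate 75 mm (x) by 210 mm (y), upper face 100 mm above the bench, on two end walls. Two round 26 mm holes through the plate, at y = +47 and -47 mm on its centre line, open below; one holds the punch, the other the chisel (which is which varies). Origin on the bench under its centre.
- chisel_mid (a point): Cold chisel hanging in the other rack hole: square steel collar 40 mm and a short flat shank 12 x 22 mm ending 35 mm above the plate. This point is in the middle of its collar. To be left alone.
- bore_mouth (a point): Centre of the hole's mouth in the flat upper face of the grey wheel yoke, 185 mm above the bench. z points out of the hole along its axis, 30 degrees from vertical, leaning to the side where the black-tyred wheel sticks out; x points up the slope to the post. The hole is 14.5 mm across with a 4 mm countersink. The face is 60 mm wide (y), x from -30 to 100 mm; nothing stands above it.
- pin (a joint): How far the axle pin has been driven, in m, along the hole away from the mouth: 0 to 0.050 (its stop), starting at 0 to 0.008. A 13 mm steel rod; its upper end lies in the hole 6 mm plus this value below the mouth (56 mm at the stop). Stiff: about 9 N to move it, more when driven faster (40 N per m/s); it stays where it is left. Below the mouth the hole is never narrower than 14.5 mm.
- pin_head (a point): The pin's head, a steel disc 22 mm across and 7 mm thick standing out below the yoke's lower cheek. This point is the middle of its underside, 65 mm plus the pin's joint value down the axis from the hole's mouth. Not to be taken hold of.
- stand: Dark steel stand of the yoke, fixed: base plate 165 x 130 mm, 14 mm thick, and a post 34 x 60 mm and 206 mm high. Origin on the bench straight below bore_mouth; the post is centred 106 mm from it along +x.
- wrench: Steel wrench, 190 mm, lying on the bench. Leave alone.
- hammer: Hammer, 280 mm, lying on the bench. Leave alone.
- sanding_wheel: Black sanding wheel, 100 mm across and 30 mm thick, lying flat. Leave alone.
- casting: Brass casting, 54 mm tall, on the bench. Leave alone.
- oil_can: Green can, 60 mm across and 130 mm tall. Leave alone.
Mind the look-alikes: they are no part of the job. What is shaped like the part that bears punch_grip but purple is not meant.

How it is judged:
By the outcome, as a careful person would: the job done as asked, in the order asked, and still so for the second after the job is handed in, with the robot touching nothing.
It also fails if it takes over 58 s, if anything falls off the work surface, if the arm or the gripper's body presses on something with over 40 N, if the wrist force passes 120 N, or if a joint passes its speed limit or range.

## Robot

A 7-joint arm with a two-finger parallel gripper is mounted at the origin on the work surface. World frame = base frame: x ahead of the robot, y to its left, z up, the work surface at z = 0. Lengths are in m, angles in rad, forces in N, time in s.
With the tool pointing down it reaches from about 0.4 to 0.875 m from the base axis. Payload 6.5 kg.
Tool frame: the origin (TCP) lies midway between the tips of the shut fingers; the grasp point (between the pads) lies 19 mm behind it; z points along the fingers, y is the line along which they close (so a half turn about z gives the same grasp; the last joint's range is limited). The gripper opens to 88 mm and grips with 3 to 60 N. Pads are 18 mm wide; open, the fingers measure 123 mm over their backs; the gripper's body (75 mm by 187 mm) begins 45 mm behind the grasp point.
Start: joints at [1.075, 0.536, -0.004, 1.538, 0.003, 1.067, -0.071], TCP at [0.271, -0.591, 0.199] pointing down, gripper open.
Joint ranges: [-2.7, 2.7], [-0.37, 2.16], [-1.27, 1.26], [0.24, 2.4], [-1.31, 4.45], [0.19, 1.91], [-2.76, 2.76]. Speed limits (rad/s): [2.39, 2.39, 3.14, 3.14, 3.14, 3.14, 3.14].

## Interface

Orientations are given as a unit quaternion [w, x, y, z].
In Python, from plant import * gives the robot as it stands.
- The arm moves only by the tool play_rows, never from a script. Its argument "rows" is a list of rows, each a list of 7 numbers: the opening in per cent of the stroke, from 0 (shut) to 100 (fully open), then the shift along the tool's x, y, z in cm, then the turn, a rotation vector about the tool's x, y, z in degrees. In form: [[fingers, dx, dy, dz, wx, wy, wz], ...]. A call has exactly 5 rows; each row is the pose to reach, as a shift and turn from the pose commanded when the call began, along the tool's axes at that moment; what a row does not reach only later rows make up. A row lasts 1/8 s, in which the tool goes at most 62.5 mm and 10.7 degrees, less where a joint would pass 70% of its speed; a pose out of reach is approached as far as the arm can. A call with a gripper value outside its range is refused whole. The fingers move at their own pace and stop on an object; the grip force is fixed at half the most. Time passes only in rows, so rows that repeat a pose let the fingers close, or fill a call up. It gives the time, the measured TCP pose, the force, the opening and the grip force at its end, in the units of the state.
- state(): the state, without advancing time (a new reading comes with each control period).
- snapshot(name): name is "side" or "top"; returns a dict with "color" (420x560x3 uint8, red, green, blue), "fx", "fy", "cx", "cy" (pixels), "T" (4x4, takes a point from camera to world coordinates). Camera axes: x right, y down, z forward; pixel columns grow to the right and rows downward; lengths in m; the calibration is good to about 2 mm. A picture is of the moment at which its call begins. There is no depth.
- close_job(): hands the job in; it is judged then, once.
The state is a dict: "t": time; "q": joint angles; "joint_velocities": joint speeds; "tau": joint torques, N m; "ee_pos": TCP position; "ee_rot": TCP orientation; "wrist_force": force on the tool from outside, world axes, zero at the start; "moment": the same for the moment, N m; "width": finger opening in m; "gripper_force": force on a finger pad.
Only numpy, scipy, OpenCV 4.12 (cv2) and the standard library are available. Lean on these libraries where they do the work, as an engineer would, in place of code of your own. Each camera call takes 0.05 s, during which the arm holds its last target. There are 200 camera calls.

## Working session

There is one attempt and no reset: what is moved stays moved. The work goes in short steps, Python scripts to look and compute and a tool call to move; the robot and the scene stay as the last step left them, time stands still between calls to the robot, and variables do not carry over. Pictures are saved under pics/ and viewed, at most 10 in all, crops included, and the job is handed in when it is done.

Besides the shell and the picture viewer there is one more tool, called after "Call:" by a JSON object that holds its "method" and its "body". play_rows: Moves the arm, as the interface text tells. Its arguments: {"type":"object","properties":{"rows":{"type":"array"}},"required":["rows"]}

```bash
mkdir -p pics; ls
cat > h.py <<'E'
from plant import *
import numpy as np, cv2
from scipy.spatial.transform import Rotation as R
def px(s,p):
    p=np.asarray(p,float);c=np.linalg.inv(s["T"])@np.append(p,1);return np.array([s["fx"]*c[0]/c[2]+s["cx"],s["fy"]*c[1]/c[2]+s["cy"]])
def ray(s,u,v):
    d=s["T"][:3,:3]@np.array([(u-s["cx"])/s["fx"],(v-s["cy"])/s["fy"],1]);return s["T"][:3,3],d/np.linalg.norm(d)
def atz(s,u,v,z):
    o,d=ray(s,u,v);return o+d*(z-o[2])/d[2]
def tri(s1,p1,s2,p2):
    A=0;b=0
    for s,p in((s1,p1),(s2,p2)):
        o,d=ray(s,*p);M=np.eye(3)-np.outer(d,d);A=A+M;b=b+M@o
    return np.linalg.solve(A,b)
def save(s,n,box=None,k=1):
    im=s["color"][:,:,::-1]
    if box: x0,y0,x1,y1=box; im=im[y0:y1,x0:x1]
    cv2.imwrite("pics/"+n,cv2.resize(im,None,fx=k,fy=k,interpolation=cv2.INTER_CUBIC))
def tool():
    st=state();q=st["ee_rot"];return np.array(st["ee_pos"]),R.from_quat([q[1],q[2],q[3],q[0]])
E
python3 - <<'E'
from h import *
import pickle
a=snapshot("side");b=snapshot("top");pickle.dump((a,b),open("s0.pkl","wb"))
save(a,"a.png",k=1.4);save(b,"b.png",k=1.4)
for s in(a,b):print(s["T"].round(3),s["fx"],s["cx"],s["cy"])
print(state())
E
```

```text
pics
[[-0.897 -0.328  0.297  0.217]
 [-0.443  0.662 -0.605  0.75 ]
 [ 0.001 -0.674 -0.739  0.996]
 [ 0.     0.     0.     1.   ]] 447.0289598949004 274.8683096171495 210.9666457301689
[[-0.015 -0.991  0.134  0.405]
 [-1.     0.013 -0.016  0.029]
 [ 0.014 -0.134 -0.991  1.24 ]
 [ 0.     0.     0.     1.   ]] 422.3616303877265 276.54154305087405 216.09983616365798
{'t': 0.1, 'q': array([ 1.07480333,  0.53708994, -0.00438777,  1.53873333,  0.00257281,
        1.06728534, -0.0712224 ]), 'joint_velocities': array([ 0.00094899, -0.0017019 , -0.00033087, -0.00344317, -0.00101582,
        0.00251367, -0.00027261]), 'tau': array([ 4.54509616e-03, -5.72079563e+01,  9.95237902e-01, -2.52236778e+01,
       -5.60202892e-02,  1.33367247e-02,  3.61775983e-05]), 'ee_pos': array([ 0.270562  , -0.59036375,  0.19854349]), 'ee_rot': array([-7.23520697e-04,  9.76999006e-01,  2.13242519e-01, -2.16335993e-04]), 'wrist_force': array([ 0.80116674,  0.05985569, -0.01248216]), 'moment': array([ 0.01979995,  0.0130343 , -0.00264491]), 'gripper_force': 0.0, 'width': 0.08826855303968616}
```

View pics/a.png

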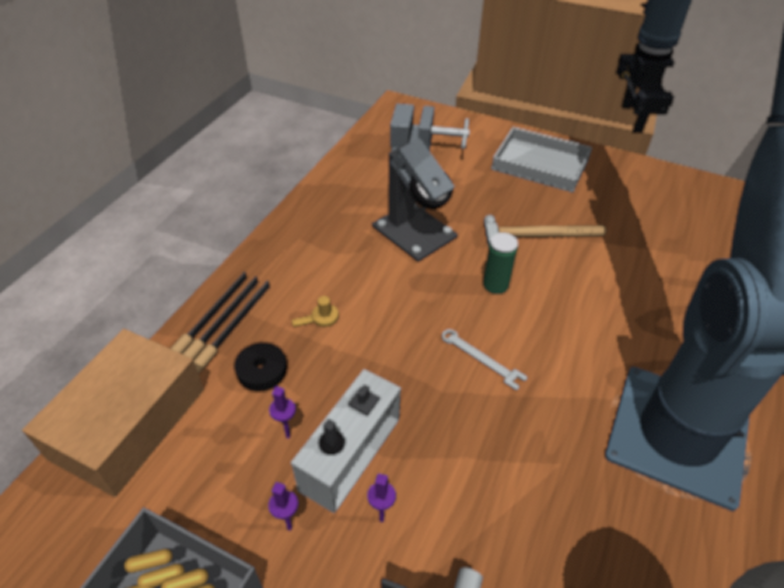

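View pics/b.png

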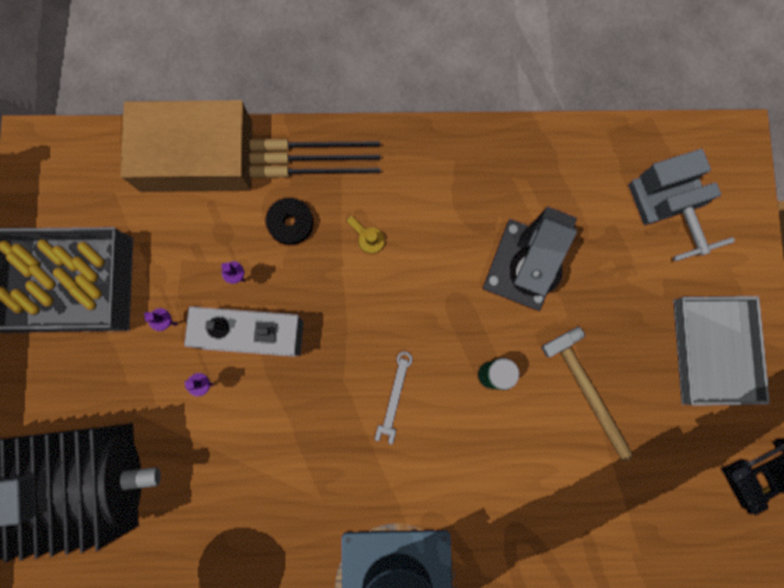

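Side view: the candidates for the punch are the black-guarded tool at (331,436) in the rack hole, the chisel with its square collar at (364,400), and purple look-alikes at (282,408), (283,502) and (381,493). In the top view the punch is at (218,327), the chisel at (265,332) and the bore mouth at about (536,274). I choose the black round-guard one and check it in a close crop.

Run:
```python
import pickle;from h import *
a,b=pickle.load(open("s0.pkl","rb"))
def cr(s,x,y,w=80,h=60,k=5):return cv2.resize(s["color"][y:y+h,x:x+w,::-1],None,fx=k,fy=k,interpolation=cv2.INTER_CUBIC)
m=np.vstack([np.hstack([cr(a,210,265),cr(b,130,205)]),np.hstack([cr(a,265,95),cr(b,340,145)])])
cv2.imwrite("pics/c.png",m)
```

```text
(no output)
```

View pics/c.png

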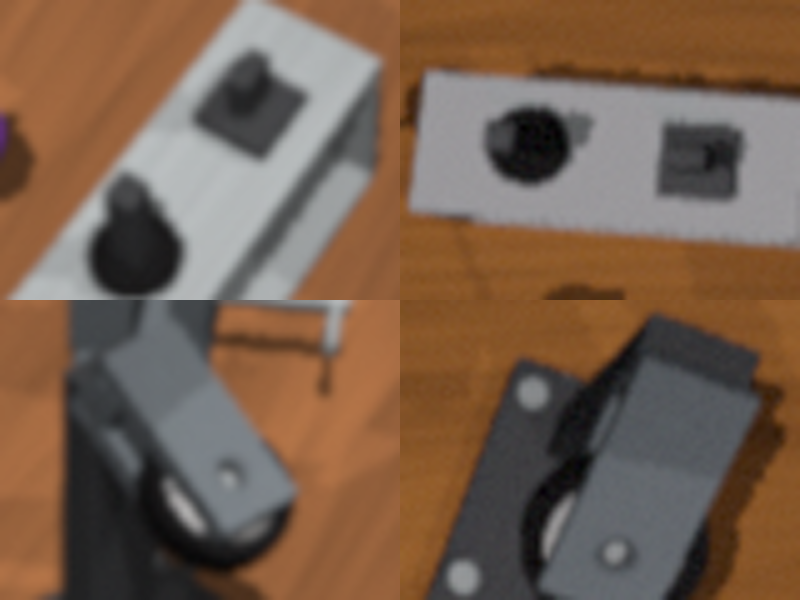

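The crop confirms it: round black guard with a square dark shank (the punch), next to a square-collared chisel. The bore mouth shows at side (311,129.6) and top (383,195.4).

Run:
```python
import pickle;from h import *
a,b=pickle.load(open("s0.pkl","rb"))
print("guard",tri(a,(237.2,316),b,(155.6,234.2)),atz(b,155.6,234.2,.107),atz(a,237.2,316,.105))
print("shank top",tri(a,(235.4,301),b,(150,232.4)),atz(b,150,232.4,.161),atz(a,235.4,301,.161))
print("chisel",tri(a,(260,287.4),b,(190,237.4)),atz(b,190,237.4,.105))
m=tri(a,(311,129.6),b,(383,195.4));print("mouth",m,atz(b,383,195.4,.185),atz(a,311,129.6,.185))
p=[atz(b,*u,.016) for u in((352.6,200.4),(366.4,163.4),(384.3,213.6))]
d=p[1]-p[0];print("bolts",p,np.degrees(np.arctan2(d[1],d[0])),np.linalg.norm(d)); e=p[2]-p[0];print(np.degrees(np.arctan2(e[1],e[0]))+90)
c=b["color"].astype(int);k=((c.min(2)>105)&(c.max(2)-c.min(2)<30)).astype(np.uint8)
k[:, :120]=0;k[:,230:]=0;k[:200]=0;k[275:]=0
k=cv2.morphologyEx(k,cv2.MORPH_OPEN,np.ones((3,3)))
n,l,st,ce=cv2.connectedComponentsWithStats(k);i=1+st[1:,4].argmax()
r=cv2.minAreaRect(np.argwhere(l==i)[:,::-1].astype(np.float32));bx=cv2.boxPoints(r)
P=np.array([atz(b,*u,.1) for u in bx]);print("rack",r,P.round(4),P.mean(0))
for i in range(4):
  e=P[(i+1)%4]-P[i];print(np.linalg.norm(e),np.degrees(np.arctan2(e[1],e[0])))
x,rt=tool();print(x,rt.as_matrix().round(3))
```

```text
guard [0.51320556 0.33786201 0.09854898] [0.5130043  0.33579765 0.107     ] [0.51044913 0.3406815  0.105     ]
shank top [0.51319711 0.33612474 0.15948983] [0.5126696  0.33555487 0.161     ] [0.51305615 0.33695713 0.161     ]
chisel [0.50368549 0.24604072 0.09366419] [0.50330603 0.24409728 0.105     ]
mouth [ 0.59687748 -0.26282379  0.1763379 ] [ 0.59690219 -0.26003461  0.185     ] [ 0.59123283 -0.25238467  0.185     ]
bolts [array([ 0.61377246, -0.21568895,  0.016     ]), array([ 0.72522401, -0.2613808 ,  0.016     ]), array([ 0.57327713, -0.30756115,  0.016     ])] -22.292184556678333 0.12045411233130099
-23.78687261546611
rack ((171.6351318359375, 236.31080627441406), (78.26994323730469, 29.38611602783203), 4.5739216804504395) [[0.4778 0.4014 0.1   ]
 [0.5571 0.3975 0.1   ]
 [0.5372 0.1865 0.1   ]
 [0.4581 0.1923 0.1   ]] [0.50754782 0.29442936 0.1       ]
0.07933138999566947 -2.8057198865496504
0.21195303611668612 -95.37083649629753
0.0793220646128039 175.77070250119974
0.20998286218798587 84.61431409292994
[ 0.270562   -0.59036375  0.19854349] [[ 0.909  0.417 -0.001]
 [ 0.417 -0.909  0.001]
 [-0.    -0.002 -1.   ]]
```

```bash
cat >> h.py <<'E'
def frame(yaw,tilt):  # tool y along yaw, tool z tilted outward by tilt (deg)
    c,s=np.cos(np.radians(yaw)),np.sin(np.radians(yaw));h=np.array([c,s,0]);u=np.array([0,0,1.]);t=np.radians(tilt)
    z=np.sin(t)*h-np.cos(t)*u;y=np.cos(t)*h+np.sin(t)*u
    return R.from_matrix(np.c_[np.cross(y,z),y,z])
def go(pos,Rg=None):
    x,r=tool();d=r.inv().apply(np.array(pos)-x)*100
    w=(r.inv()*Rg).as_rotvec(degrees=True) if Rg else np.zeros(3)
    print("row",d.round(2),w.round(1),"dist",np.linalg.norm(d).round(2))
E
python3 - <<'E'
from h import *
go((.42,-.15,.25),frame(-30,0));go((.513,.3365,.22),frame(-5.2,0))
E
```

```text
row [ 31.93 -33.81  -5.1 ] [ -0.1  -0.  -35.4] dist 46.79
row [ 60.66 -74.16  -2.04] [ -0.1  -0.  -60.2] dist 95.83
```

Call:
{"method": "play_rows", "body": {"rows": [[100, 4, -4.2, -1, 0, 0, -5], [100, 8, -8.5, -2, 0, 0, -10], [100, 12.5, -13, -3, 0, 0, -15], [100, 17, -17.5, -4, 0, 0, -20], [100, 21.5, -22, -5, 0, 0, -25]]}}

```text
t: 0.72
ee_pos: [0.3729, -0.3046, 0.2486]
ee_rot: [-0.0, 0.907, 0.421, -0.0]
wrist_force: [1.0, -0.6, 0.2]
width: 0.0882
gripper_force: 0.0
```

Run:
```python
from h import *
print(tool()[0],state()["q"].round(2));go((.42,-.15,.25),frame(-30,0));go((.513,.3365,.22),frame(-5.2,0))
```

```text
[ 0.37287899 -0.3045663   0.24857001] [ 0.78  0.2  -0.21  1.9   0.05  1.04 -0.16]
row [14.85 -6.38 -0.14] [ -0.    0.  -10.2] dist 16.16
row [ 58.   -30.69   2.85] [ -0.   0. -35.] dist 65.68
```

Call:
{"method": "play_rows", "body": {"rows": [[100, 5.4, -3, 0, 0, 0, -3], [100, 10.8, -6, 0, 0, 0, -6], [100, 16.2, -9, 0, 0, 0, -9], [100, 21.5, -12, 0, 0, 0, -12], [100, 27, -15, 0, 0, 0, -15]]}}

```text
t: 1.35
ee_pos: [0.433, -0.0022, 0.2484]
ee_rot: [0.0, 0.845, 0.535, -0.0]
wrist_force: [0.6, -0.3, -0.3]
width: 0.088
gripper_force: 0.0
```

Run:
```python
from h import *
print(tool()[0],state()["q"].round(2));go((.513,.3365,.22),frame(-5.2,0))
```

```text
[ 0.43304932 -0.00224953  0.24841043] [ 0.37  0.14 -0.51  2.    0.08  1.03 -0.62]
row [34.04 -7.25  2.83] [  0.    0.  -20.1] dist 34.92
```

Call:
{"method": "play_rows", "body": {"rows": [[100, 6, -1.2, 0, 0, 0, -4], [100, 12, -2.4, 0.5, 0, 0, -8], [100, 18, -3.7, 1, 0, 0, -12], [100, 24, -5, 1.5, 0, 0, -16], [100, 29, -6.1, 2, 0, 0, -20]]}}

```text
t: 1.98
ee_pos: [0.5023, 0.2865, 0.2279]
ee_rot: [-0.0, 0.738, 0.674, -0.0]
wrist_force: [-0.1, -0.1, 0.1]
width: 0.0883
gripper_force: 0.0
```

Run:
```python
from h import *
print(tool()[0],state()["q"].round(2));go((.513,.3365,.22),frame(-5.2,0))
```

```text
[0.50234276 0.28649237 0.22786725] [-0.11  0.47 -0.66  1.67  0.31  1.11 -0.95]
row [5.08 0.61 0.79] [-0. -0. -0.] dist 5.17
```

Call:
{"method": "play_rows", "body": {"rows": [[80, 3, 0.4, 0.5, 0, 0, 0], [70, 5.1, 0.6, 0.8, 0, 0, 0], [60, 5.1, 0.6, 2.5, 0, 0, 0], [60, 5.1, 0.6, 4.2, 0, 0, 0], [60, 5.1, 0.6, 4.2, 0, 0, 0]]}}

```text
t: 2.6
ee_pos: [0.5123, 0.3319, 0.1842]
ee_rot: [0.0, 0.74, 0.673, -0.002]
wrist_force: [-0.1, 0.9, 1.1]
width: 0.0528
gripper_force: 0.0
```

Run:
```python
from h import *
a=snapshot("side");b=snapshot("top")
def cr(s,x,y,w=80,h=80,k=5):return cv2.resize(s["color"][y:y+h,x:x+w,::-1],None,fx=k,fy=k,interpolation=cv2.INTER_CUBIC)
cv2.imwrite("pics/d.png",np.hstack([cr(a,195,245),cr(b,115,195)]))
x,r=tool();print(x,px(a,x),px(b,x));go((.513,.3365,.116),frame(-5.2,0))
```

```text
[0.5132328  0.33345014 0.18626175] [235.38650638 293.34043866] [147.99400104 231.19715178]
row [ 0.31 -0.05  7.03] [-0.   0.  -0.2] dist 7.03
```

View pics/d.png

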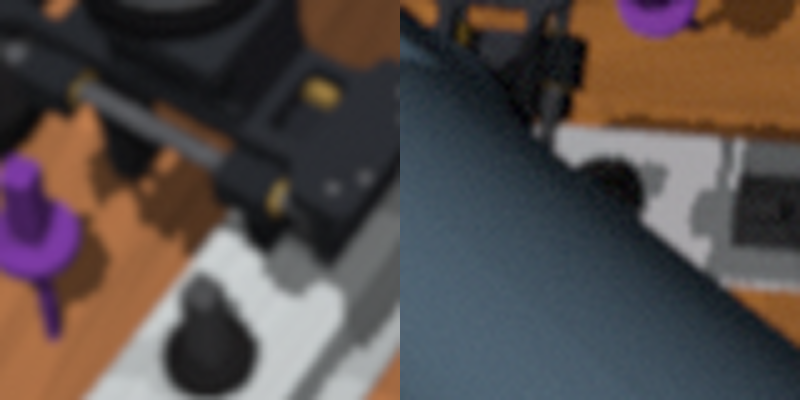

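The fingers straddle the shank (shank top at panel (205,290), midway between the fingertips); descending and gripping.

Call:
{"method": "play_rows", "body": {"rows": [[60, 0.3, 0, 2.5, 0, 0, 0], [60, 0.3, 0, 5, 0, 0, 0], [60, 0.3, 0, 6.9, 0, 0, 0], [45, 0.3, 0, 6.9, 0, 0, 0], [0, 0.3, 0, 6.9, 0, 0, 0]]}}

```text
t: 3.32
ee_pos: [0.5139, 0.3379, 0.1184]
ee_rot: [0.0, 0.739, 0.673, 0.001]
wrist_force: [-0.2, 0.7, 0.3]
width: 0.0351
gripper_force: 0.0
```

Call:
{"method": "play_rows", "body": {"rows": [[0, 0, 0, 0, 0, 0, 0], [0, 0, 0, 0, 0, 0, 0], [0, 0, 0, 0, 0, 0, 0], [0, 0, 0, 0, 0, 0, 0], [0, 0, 0, 0, 0, 0, 0]]}}

```text
t: 3.95
ee_pos: [0.5141, 0.3378, 0.118]
ee_rot: [0.0, 0.74, 0.673, 0.001]
wrist_force: [2.5, -0.4, 4.2]
width: 0.0149
gripper_force: 30.0
```

Run:
```python
from h import *
s=state();x,r=tool();print(x,r.as_matrix().round(3),s["width"],s["gripper_force"],s["wrist_force"])
go((.513,.3365,.26),frame(-5.2,0))
```

```text
[0.51414957 0.33776351 0.11801941] [[ 0.094  0.996  0.001]
 [ 0.996 -0.094  0.001]
 [ 0.001  0.001 -1.   ]] 0.01490902945136196 30.00535547733307 [ 2.47710401 -0.44871943  4.22119332]
row [ -0.12  -0.08 -14.2 ] [ 0.1 -0.  -0.2] dist 14.2
```

Call:
{"method": "play_rows", "body": {"rows": [[0, 0, 0, -2, 0, 0, 0], [0, 0, 0, -6, 0, 0, 0], [0, 0, 0, -11, 0, 0, 0], [0, 0, 0, -16, 0, 0, 0], [0, 0, 0, -17, 0, 0, 0]]}}

```text
t: 4.58
ee_pos: [0.5138, 0.3389, 0.2915]
ee_rot: [0.0, 0.739, 0.673, 0.003]
wrist_force: [0.0, -0.1, -3.5]
width: 0.015
gripper_force: 30.0
```

Run:
```python
import pickle;from h import *
a,b=pickle.load(open("s0.pkl","rb"))
def cr(s,x,y,w,h,k):return cv2.resize(s["color"][y:y+h,x:x+w,::-1],None,fx=k,fy=k,interpolation=cv2.INTER_CUBIC)
m=np.hstack([cr(a,283,97,45,60,9),cr(b,366,155,43,60,9)])
cv2.imwrite("pics/e.png",cv2.convertScaleAbs(m,alpha=1.5))
s=state();print(s["ee_pos"],s["width"])
```

```text
[0.51379107 0.33891633 0.29154837] 0.014982484970018889
```

View pics/e.png

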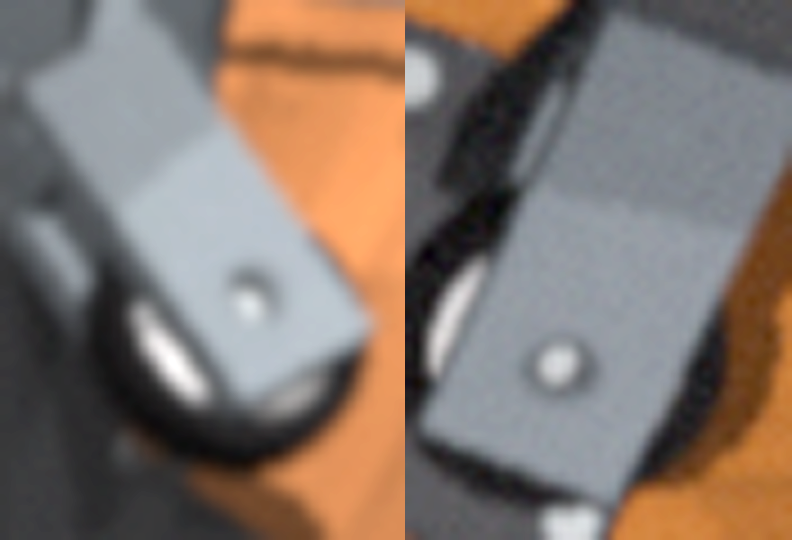

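Run:
```python
import pickle;from h import *
from scipy.optimize import least_squares
a,b=pickle.load(open("s0.pkl","rb"))
obs=[(a,(324.3,132.8),(-30,-30)),(a,(309.7,142),(-30,30)),(b,(389,210.8),(-30,-30)),(b,(367.9,203),(-30,30)),
(a,(311,129.8),(0,0)),(b,(383.3,195.7),(0,0)),(b,(388,156.1),(100,30)),(b,(409,163.9),(100,-30)),(a,(286.1,106.4),(100,30))]
def P(m,yaw,z,x,y):
    c,s=np.cos(yaw),np.sin(yaw);k=np.sqrt(3)/2
    return np.array([m[0],m[1],z])+np.array([k*c,k*s,.5])*x/1e3+np.array([-s,c,0])*y/1e3
def res(p,flag=0):
    r=[px(s,P(p[:2],p[2],p[3],*q))-o for s,o,q in obs]
    return np.ravel(r+[[ (p[3]-.185)/.001,0]])
o=least_squares(res,[.595,-.26,-.39,.185]);print(o.x,np.degrees(o.x[2]));print(o.fun.reshape(-1,2).round(1))
```

```text
[ 0.59357573 -0.25900881 -0.36156821  0.1841772 ] -20.716332301016458
[[-0.2 -0.6]
 [ 0.4 -1.2]
 [ 0.   0.3]
 [-1.   0.2]
 [ 0.1 -1.4]
 [-0.7  1. ]
 [-0.8  0.3]
 [ 1.3  0.7]
 [-2.3 -0.8]
 [-0.8  0. ]]
```

```bash
cat >> h.py <<'E'
M=np.array([.5936,-.259,.185]);YAW=-21.7;F=frame(YAW,30);L=.103
def bore(h):  # TCP with the tip h above mouth
    return M-F.as_matrix()[:,2]*(h+L)
E
python3 - <<'E'
from h import *
print(bore(.025),state()["q"].round(2));go(bore(.04),F)
E
```

```text
[ 0.53413552 -0.23533621  0.29585125] [-0.19  0.48 -0.67  1.5   0.3   1.27 -0.99]
row [-56.77   6.65  -1.91] [-29.6  -4.5  15.9] dist 57.19
```

Call:
{"method": "play_rows", "body": {"rows": [[0, -5, 0.6, -0.5, 0, 0, 0], [0, -10.5, 1.2, -1, -4, -0.6, 2], [0, -16.5, 1.9, -1.5, -8, -1.2, 4], [0, -22.5, 2.6, -1.5, -12, -1.8, 6], [0, -28.5, 3.3, -1.5, -16, -2.4, 8]]}}

```text
t: 5.2
ee_pos: [0.5179, 0.0484, 0.3013]
ee_rot: [0.117, 0.777, 0.613, 0.077]
wrist_force: [-0.1, -0.3, -1.7]
width: 0.0151
gripper_force: 30.0
```

Run:
```python
from h import *
print(tool()[0],state()["q"].round(2),state()["width"]);go(bore(.04),F)
```

```text
[0.51794969 0.04835381 0.30127401] [ 0.26  0.09 -0.58  1.95  0.27  0.9  -0.7 ] 0.015062432354702745
row [-27.09   7.28   1.97] [-13.8  -1.9   7.9] dist 28.12
```

Call:
{"method": "play_rows", "body": {"rows": [[0, -5.7, 1.5, 0.3, -3, -0.4, 1.8], [0, -11.5, 3, 0.7, -6, -0.8, 3.5], [0, -17.3, 4.6, 1.1, -9, -1.2, 5.2], [0, -23, 6.2, 1.6, -12, -1.6, 7], [0, -27.1, 7.3, 1.9, -13.8, -1.9, 7.9]]}}

```text
t: 5.82
ee_pos: [0.5267, -0.2325, 0.3085]
ee_rot: [0.213, 0.8, 0.542, 0.145]
wrist_force: [0.9, 0.3, -3.1]
width: 0.015
gripper_force: 30.0
```

Run:
```python
from h import *
a=snapshot("side");b=snapshot("top")
x,r=tool();z=r.as_matrix()[:,2];t=x+L*z
print(x,state()["q"].round(2),px(a,t),px(b,t));go(bore(.02),F)
def cr(s,x,y,w,h,k):return cv2.resize(s["color"][y:y+h,x:x+w,::-1],None,fx=k,fy=k,interpolation=cv2.INTER_CUBIC)
m=np.hstack([cr(a,280,90,57,85,7),cr(b,350,140,57,85,7)])
cv2.imwrite("pics/f.png",cv2.convertScaleAbs(m,alpha=1.5))
```

```text
[ 0.52583302 -0.23488795  0.30812459] [ 0.6   0.03 -0.28  2.08  0.08  0.52 -0.12] [317.66486514 121.5255352 ] [384.6459269  202.36640581]
row [0.27 0.07 1.96] [-0.2  0.1 -0.3] dist 1.98
```

View pics/f.png

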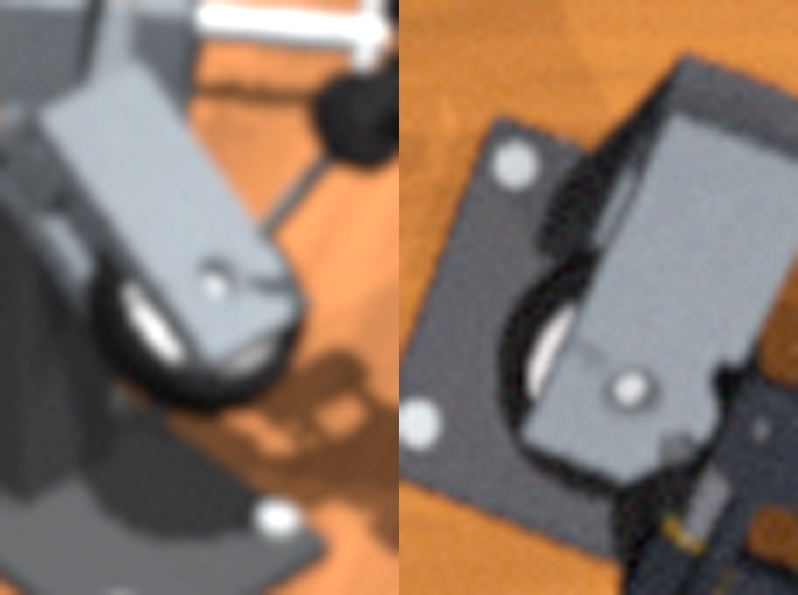

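The side panel shows the nose tip at (260,232) and the guard at (358,120); the hole is at (215,280). In the top panel the tip is at about (676,447) and the hole at (633,390).

Run:
```python
from h import *
a=snapshot("side");b=snapshot("top")
x,r=tool();A=r.as_matrix();z=A[:,2]
for n,k in(("tcp",0),("guard",.012),("tip",L)):
    p=x+k*z;print(n,p.round(4),(px(a,p)-[280,90])*7,(px(b,p)-[350,140])*7+[399,0])
p=tri(a,(280+260/7,90+232/7),b,(350+277/7,140+447/7));print(p,"tool",r.inv().apply(p-x))
g=cv2.cvtColor(b["color"],cv2.COLOR_RGB2BGR)[150:225,360:440]
h=a["color"][80:140,290:350,::-1]
cv2.imwrite("pics/g.png",cv2.convertScaleAbs(np.hstack([cv2.resize(h,(450,450),interpolation=2),cv2.resize(g[:60,:45],(340,450),interpolation=2)]),alpha=2.2))
```

```text
tcp [ 0.5276 -0.2301  0.3087] [367.44342208  92.95090521] [649.62679765 531.95268062]
guard [ 0.5332 -0.2323  0.2982] [353.40650202 109.38189701] [646.77178356 519.15815966]
tip [ 0.5753 -0.2489  0.2193] [254.54381849 225.10613959] [627.10538752 431.02475376]
[ 0.57612493 -0.27018821  0.20061805] tool [-0.01953948 -0.00172119  0.123468  ]
```

View pics/g.png

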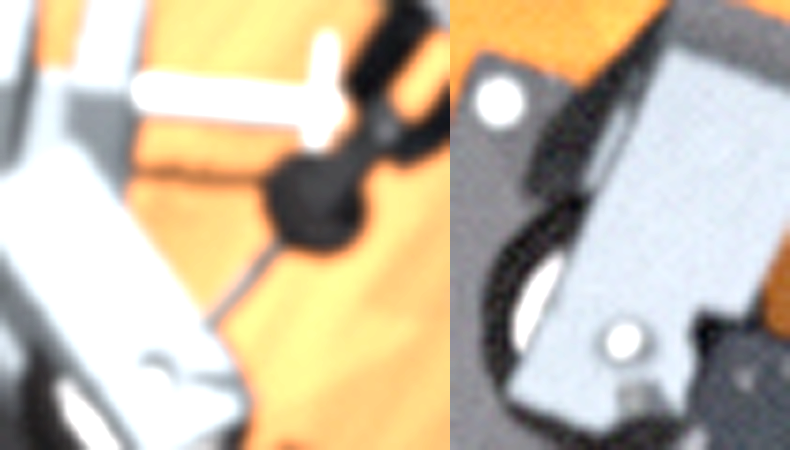

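Call:
{"method": "play_rows", "body": {"rows": [[0, 0, 0, 0, 0, 0, 0], [0, 0, 0, 0, 0, 0, 0], [0, 0, 0, 0, 0, 0, 0], [0, 0, 0, 0, 0, 0, 0], [0, 0, 0, 0, 0, 0, 0]]}}

```text
t: 6.65
ee_pos: [0.5291, -0.2303, 0.3103]
ee_rot: [0.214, 0.799, 0.543, 0.146]
wrist_force: [-0.2, 0.8, -2.2]
width: 0.015
gripper_force: 30.0
```

Run:
```python
from h import *
import pickle
x0=tool()[0];a=snapshot("side");b=snapshot("top")
x,r=tool();print(x0,x);pickle.dump((a,b,x,r.as_quat()),open("s1.pkl","wb"));A=r.as_matrix();z=A[:,2]
def cr(s,x,y,w,h,k):return cv2.resize(s["color"][y:y+h,x:x+w,::-1],None,fx=k,fy=k,interpolation=cv2.INTER_CUBIC)
m=np.hstack([cr(a,300,90,40,50,10),cr(b,365,165,40,50,10)])
m=cv2.convertScaleAbs(m,alpha=1.8);cv2.imwrite("pics/h.png",m)
for n,k in(("tcp",0),("guard",.0115),("tip",L)):
    p=x+k*z;print(n,p.round(4),(px(a,p)-[300,90])*10,(px(b,p)-[365,165])*10+[400,0])
p=M;print("mouth",(px(a,p)-[300,90])*10,(px(b,p)-[365,165])*10+[400,0])
go(bore(.02),F)
```

```text
[ 0.5291431  -0.23029831  0.31033551] [ 0.52911932 -0.23038033  0.31032756]
tcp [ 0.5291 -0.2304  0.3103] [320.60267561 125.51413589] [610.85033453 502.24355699]
guard [ 0.5345 -0.2325  0.3004] [301.3030176  147.96646841] [606.97055307 484.60595348]
tip [ 0.5771 -0.2492  0.2211] [158.69237062 313.87312152] [578.92996272 357.13258434]
mouth [111.43714595 381.45462674] [576.58638744 316.81205592]
row [-0.28 -0.16  2.08] [ 0.  -0.1  0. ] dist 2.1
```

View pics/h.png

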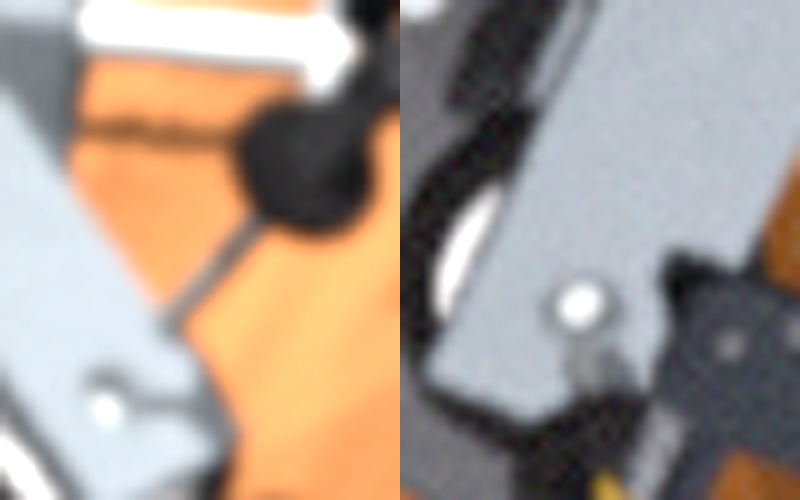

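Run:
```python
from h import *
import pickle
a,b,x,q=pickle.load(open("s1.pkl","rb"));r=R.from_quat(q);z=r.as_matrix()[:,2];t=x+L*z
def J(s,p):return np.array([(px(s,p+e)-px(s,p))/1e-3 for e in np.eye(3)*1e-3]).T
ta=np.array([300+17,90+32.5]);tb=np.array([365+19,165+36.3])
ma=np.array([300+10.7,90+39.3]);mb=np.array([365+18.0,165+30.4])
Jm=np.vstack([J(a,M),J(b,M)])
print("tip tri",tri(a,ta,b,tb),t,"mouth tri",tri(a,ma,b,mb))
d=np.r_[ma-ta-(px(a,M)-px(a,t)),mb-tb-(px(b,M)-px(b,t))]
print(d, np.linalg.lstsq(Jm,d,rcond=None)[0],"mm; z=0:",np.linalg.lstsq(Jm[:,:2],d,rcond=None)[0])
```

```text
tip tri [ 0.57587101 -0.25383646  0.21475718] [ 0.57708277 -0.24921147  0.22114295] mouth tri [ 0.59717068 -0.26236546  0.17753354]
[-1.57447753  0.04184948 -0.76564247 -1.86794716] [ 0.0047321   0.00147981 -0.00066167] mm; z=0: [0.00457944 0.00180717]
```

```bash
sed -i 's/^M=.*;YAW/M=np.array([.598,-.2572,.185]);YAW/' h.py
python3 - <<'E'
from h import *
for h in(.02,0,-.01):go(bore(h),F)
E
```

```text
row [0.05 0.13 2.25] [ 0.  -0.1  0. ] dist 2.25
row [0.05 0.13 4.25] [ 0.  -0.1  0. ] dist 4.25
row [0.04 0.13 5.25] [ 0.  -0.1  0. ] dist 5.25
```

Call:
{"method": "play_rows", "body": {"rows": [[0, 0, 0.1, 1.5, 0, 0, 0], [0, 0, 0.1, 3, 0, 0, 0], [0, 0, 0.1, 4, 0, 0, 0], [0, 0, 0.1, 4.5, 0, 0, 0], [0, 0, 0.1, 4.7, 0, 0, 0]]}}

```text
t: 7.38
ee_pos: [0.5519, -0.2394, 0.2695]
ee_rot: [0.213, 0.799, 0.543, 0.146]
wrist_force: [-0.2, -0.1, -2.0]
width: 0.0151
gripper_force: 30.0
```

Run:
```python
from h import *
a=snapshot("side");b=snapshot("top")
def cr(s,x,y,w,h,k):return cv2.resize(s["color"][y:y+h,x:x+w,::-1],None,fx=k,fy=k,interpolation=cv2.INTER_CUBIC)
m=np.hstack([cr(a,290,90,40,50,10),cr(b,365,160,40,50,10)])
m=cv2.convertScaleAbs(m,alpha=1.8);cv2.imwrite("pics/i.png",m)
print(state()["wrist_force"]);go(bore(-.01),F)
```

```text
[-0.92529326  0.49920107 -2.81170589]
row [0.05 0.09 0.49] [-0.  -0.1  0. ] dist 0.5
```

View pics/i.png

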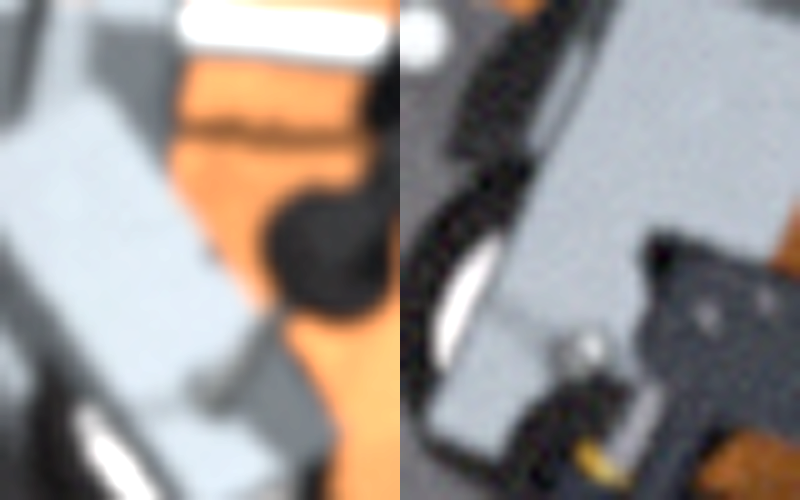

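The side panel shows the nose at the hole (about (210,388)), with no contact force; continuing slowly.

Call:
{"method": "play_rows", "body": {"rows": [[0, 0, 0, 0.2, 0, 0, 0], [0, 0, 0, 0.4, 0, 0, 0], [0, 0, 0, 0.6, 0, 0, 0], [0, 0, 0, 0.8, 0, 0, 0], [0, 0, 0, 1.0, 0, 0, 0]]}}

```text
t: 8.1
ee_pos: [0.557, -0.2413, 0.2625]
ee_rot: [0.215, 0.799, 0.543, 0.147]
wrist_force: [-5.6, 1.6, 5.9]
width: 0.0148
gripper_force: 30.1
```

```bash
cat >> h.py <<'E'
def rep():
    s=state();x,r=tool();print("F tool",r.inv().apply(s["wrist_force"]).round(1),"mom",r.inv().apply(s["moment"]).round(2),"depth",((x+L*F.as_matrix()[:,2]-M)@F.as_matrix()[:,2]*1000).round(1),s["width"].round(4));go(bore(-.058),F)
E
python3 -c "from h import *;rep()"
```

```text
Traceback (most recent call last):
  File "h.py", line 33, in rep
    s=state();x,r=tool();print("F tool",r.inv().apply(s["wrist_force"]).round(1),"mom",r.inv().apply(s["moment"]).round(2),"depth",((x+L*F.as_matrix()[:,2]-M)@F.as_matrix()[:,2]*1000).round(1),s["width"].round(4));go(bore(-.058),F)
                                                                                                                                                                                                 ^^^^^^^^^^^^^^^^
AttributeError: 'float' object has no attribute 'round'
```

```bash
sed -i 's/s\["width"\].round(4)/s["width"]/' h.py; python3 -c "from h import *;rep()"
```

```text
F tool [-0.6 -2.1 -8. ] mom [ 0.87 -0.09  0.03] depth 13.9 0.014816021881414263
row [ 0.03 -0.08  4.41] [ 0.1 -0.1  0. ] dist 4.41
```

Call:
{"method": "play_rows", "body": {"rows": [[0, 0, -0.02, 0.3, 0, 0, 0], [0, 0, -0.04, 0.6, 0, 0, 0], [0, 0, -0.06, 0.9, 0, 0, 0], [0, 0, -0.06, 1.2, 0, 0, 0], [0, 0, -0.06, 1.5, 0, 0, 0]]}}

```text
t: 8.72
ee_pos: [0.5636, -0.244, 0.2493]
ee_rot: [0.215, 0.799, 0.543, 0.147]
wrist_force: [-5.6, 1.7, 7.7]
width: 0.015
gripper_force: 30.1
```

```bash
python3 -c "from h import *;rep()"
```

```text
F tool [-0.5 -1.1 -9.6] mom [ 0.92 -0.15 -0.03] depth 28.9 0.015024805683667033
row [ 0.04 -0.03  2.91] [ 0.1 -0.1  0. ] dist 2.91
```

Call:
{"method": "play_rows", "body": {"rows": [[0, 0, 0, 0.35, 0, 0, 0], [0, 0, 0, 0.7, 0, 0, 0], [0, 0, 0, 1.05, 0, 0, 0], [0, 0, 0, 1.4, 0, 0, 0], [0, 0, 0, 1.75, 0, 0, 0]]}}

```text
t: 9.35
ee_pos: [0.5715, -0.2475, 0.2341]
ee_rot: [0.215, 0.799, 0.542, 0.146]
wrist_force: [-6.8, 1.5, 8.6]
width: 0.0151
gripper_force: 30.1
```

```bash
python3 -c "from h import *;rep()"
```

```text
F tool [ -1.1  -1.7 -10.9] mom [ 0.94 -0.24 -0.04] depth 46.3 0.015097343257169382
row [ 0.08 -0.02  1.17] [ 0.1 -0.1  0. ] dist 1.17
```

Call:
{"method": "play_rows", "body": {"rows": [[0, 0.04, 0, 0.25, 0, 0, 0], [0, 0.04, 0, 0.5, 0, 0, 0], [0, 0.04, 0, 0.7, 0, 0, 0], [0, 0.04, 0, 0.9, 0, 0, 0], [0, 0.04, 0, 1.05, 0, 0, 0]]}}

```text
t: 9.98
ee_pos: [0.5765, -0.2495, 0.2263]
ee_rot: [0.215, 0.799, 0.542, 0.146]
wrist_force: [-21.0, 6.0, 29.0]
width: 0.0151
gripper_force: 30.2
```

```bash
python3 -c "from h import *;rep()"
```

```text
F tool [ -2.2  -4.2 -36. ] mom [ 1.59 -0.57 -0.04] depth 55.9 0.01514513747216817
row [ 0.08 -0.09  0.21] [ 0.2 -0.   0. ] dist 0.24
```

The force jumped to 36 N at a depth of 55.9 mm, so the pin is on its stop (56 mm). Withdrawing.

Call:
{"method": "play_rows", "body": {"rows": [[0, 0, 0, -0.3, 0, 0, 0], [0, 0, 0, -1.3, 0, 0, 0], [0, 0, 0, -2.6, 0, 0, 0], [0, 0, 0, -4, 0, 0, 0], [0, 0, 0, -5.5, 0, 0, 0]]}}

```text
t: 10.6
ee_pos: [0.5501, -0.2382, 0.2726]
ee_rot: [0.214, 0.799, 0.543, 0.146]
wrist_force: [-0.2, -0.1, -2.1]
width: 0.0151
gripper_force: 30.0
```

Call:
{"method": "play_rows", "body": {"rows": [[0, 0, 0, -1.5, 0, 0, 0], [0, 0, 0, -3, 0, 0, 0], [0, 0, 0, -4, 0, 0, 0], [0, 0, 0, -4, 0, 0, 0], [0, 0, 0, -4, 0, 0, 0]]}}

```text
t: 11.22
ee_pos: [0.5318, -0.231, 0.3058]
ee_rot: [0.214, 0.799, 0.543, 0.146]
wrist_force: [0.4, 0.2, -2.9]
width: 0.0153
gripper_force: 30.0
```

Run:
```python
from h import *
rep();a=snapshot("side");b=snapshot("top");x,r=tool()
def cr(s,x,y,w,h,k):return cv2.resize(s["color"][y:y+h,x:x+w,::-1],None,fx=k,fy=k,interpolation=cv2.INTER_CUBIC)
for n,k in(("guard",.0135),("tip",L)):
    p=x+k*r.as_matrix()[:,2];print(n,(px(a,p)-[285,85]).round(1))
go((.514,.337,.30),frame(-5.2,0))
```

```text
F tool [ 0.3 -1.2  2.7] mom [ 0.72 -0.03 -0.01] depth -37.2 0.015281419161525903
row [-0.01  0.13  9.52] [-0.  -0.1  0. ] dist 9.52
guard [43.8 21.3]
tip [30.  37.4]
row [ 52.16 -19.86 -10.7 ] [ 29.8   4.2 -16. ] dist 56.83
```

Call:
{"method": "play_rows", "body": {"rows": [[0, 4, -1.5, -0.8, 0, 0, 0], [0, 9.5, -3.6, -2, 4, 0.6, -2], [0, 15, -5.7, -3.1, 8, 1.2, -4], [0, 21, -8, -4.3, 12, 1.8, -6], [0, 27, -10.3, -5.5, 16, 2.3, -8]]}}

```text
t: 11.95
ee_pos: [0.523, 0.059, 0.3029]
ee_rot: [0.099, 0.778, 0.616, 0.07]
wrist_force: [1.4, 0.1, -2.3]
width: 0.0154
gripper_force: 30.0
```

Run:
```python
from h import *
print(tool()[0]);go((.514,.337,.30),frame(-5.2,0))
```

```text
[0.52299198 0.05903084 0.30289931]
row [26.84 -7.05 -1.8 ] [13.8  1.7 -8. ] dist 27.81
```

Call:
{"method": "play_rows", "body": {"rows": [[0, 5.5, -1.4, -0.3, 3.5, 0.4, -2], [0, 11.2, -2.9, -0.7, 7, 0.8, -4], [0, 17, -4.4, -1.1, 10.5, 1.3, -6], [0, 22.5, -5.9, -1.5, 13.8, 1.7, -8], [0, 26.8, -7.05, -1.8, 13.8, 1.7, -8]]}}

```text
t: 12.58
ee_pos: [0.5149, 0.3367, 0.2984]
ee_rot: [-0.0, 0.739, 0.674, -0.0]
wrist_force: [0.6, 0.8, -2.3]
width: 0.0151
gripper_force: 30.0
```

Call:
{"method": "play_rows", "body": {"rows": [[0, 0, 0, 0, 0, 0, 0], [0, 0, 0, 0, 0, 0, 0], [0, 0, 0, 0, 0, 0, 0], [0, 0, 0, 0, 0, 0, 0], [0, 0, 0, 0, 0, 0, 0]]}}

```text
t: 13.2
ee_pos: [0.5144, 0.3341, 0.2999]
ee_rot: [0.001, 0.739, 0.674, 0.0]
wrist_force: [0.0, 0.2, -2.5]
width: 0.015
gripper_force: 30.0
```

Run:
```python
from h import *
print(tool()[0]);G=R.from_matrix([[.094,.996,0],[.996,-.094,0],[0,0,-1]])
go((.5141,.3378,.23),G);go((.5141,.3378,.118),G)
```

```text
[0.51435938 0.33410854 0.29991501]
row [ 0.37 -0.07  6.99] [0.1 0.1 0.1] dist 7.0
row [ 0.38 -0.09 18.19] [0.1 0.1 0.1] dist 18.2
```

Call:
{"method": "play_rows", "body": {"rows": [[0, 0.35, -0.05, 2, 0, 0, 0], [0, 0.35, -0.05, 5, 0, 0, 0], [0, 0.35, -0.05, 7.5, 0, 0, 0], [0, 0.35, -0.05, 9, 0, 0, 0], [0, 0.35, -0.05, 9, 0, 0, 0]]}}

```text
t: 13.82
ee_pos: [0.5132, 0.3376, 0.2082]
ee_rot: [0.001, 0.738, 0.674, -0.001]
wrist_force: [0.1, 0.6, -2.4]
width: 0.0151
gripper_force: 30.0
```

Call:
{"method": "play_rows", "body": {"rows": [[0, 0, 0, 1, 0, 0, 0], [0, 0, 0, 3, 0, 0, 0], [0, 0, 0, 5.5, 0, 0, 0], [0, 0, 0, 7.5, 0, 0, 0], [0, 0, 0, 8.5, 0, 0, 0]]}}

```text
t: 14.45
ee_pos: [0.5135, 0.3375, 0.123]
ee_rot: [0.001, 0.739, 0.674, -0.001]
wrist_force: [0.5, -0.2, -2.2]
width: 0.015
gripper_force: 30.0
```

Run:
```python
from h import *
x,r=tool();s=state();print(x,s["wrist_force"],s["moment"]);G=R.from_matrix([[.094,.996,0],[.996,-.094,0],[0,0,-1]])
go((.5141,.3378,.118),G)
```

```text
[0.5134646  0.33753627 0.12300852] [ 0.46670785 -0.22371404 -2.23408235] [-0.02190279 -0.08062185  0.0074649 ]
row [0.03 0.06 0.5 ] [-0.   0.1  0.2] dist 0.51
```

Down until the guard seats.

Call:
{"method": "play_rows", "body": {"rows": [[0, 0, 0.05, 0.1, 0, 0, 0], [0, 0, 0.05, 0.2, 0, 0, 0], [0, 0, 0.05, 0.3, 0, 0, 0], [0, 0, 0.05, 0.4, 0, 0, 0], [0, 0, 0.05, 0.45, 0, 0, 0]]}}

```text
t: 15.08
ee_pos: [0.5146, 0.338, 0.1204]
ee_rot: [0.001, 0.739, 0.674, 0.0]
wrist_force: [0.1, 0.5, -3.4]
width: 0.0151
gripper_force: 30.0
```

Run:
```python
from h import *
x,r=tool();s=state();print(x,s["wrist_force"],s["moment"])
```

```text
[0.51460228 0.33804438 0.12035401] [ 0.09385463  0.54595605 -3.41293451] [-0.03649111 -0.11951819 -0.01267575]
```

Call:
{"method": "play_rows", "body": {"rows": [[0, 0, 0, 0.05, 0, 0, 0], [0, 0, 0, 0.1, 0, 0, 0], [0, 0, 0, 0.15, 0, 0, 0], [0, 0, 0, 0.15, 0, 0, 0], [0, 0, 0, 0.15, 0, 0, 0]]}}

```text
t: 15.7
ee_pos: [0.5145, 0.338, 0.1187]
ee_rot: [0.001, 0.739, 0.674, 0.0]
wrist_force: [-0.2, -0.4, -2.1]
width: 0.0152
gripper_force: 30.0
```

Run:
```python
from h import *
x,r=tool();s=state();print(x,s["wrist_force"],s["moment"])
```

```text
[0.51453721 0.33803349 0.1187127 ] [-0.16878724 -0.37357497 -2.10579482] [-0.05573981 -0.0472312   0.02716507]
```

Call:
{"method": "play_rows", "body": {"rows": [[0, 0, 0, 0.04, 0, 0, 0], [0, 0, 0, 0.08, 0, 0, 0], [0, 0, 0, 0.12, 0, 0, 0], [0, 0, 0, 0.16, 0, 0, 0], [0, 0, 0, 0.16, 0, 0, 0]]}}

```text
t: 16.32
ee_pos: [0.5148, 0.3381, 0.1178]
ee_rot: [0.001, 0.739, 0.674, 0.0]
wrist_force: [-0.7, -2.2, 6.0]
width: 0.0149
gripper_force: 30.0
```

Run:
```python
from h import *
x,r=tool();s=state();print(x,s["wrist_force"],s["moment"])
```

```text
[0.5148467  0.33806976 0.11778235] [-0.69822863 -2.24598479  5.97411489] [-0.47103035  0.23551964  0.0173338 ]
```

Seated (8 N of support). Releasing and rising.

Call:
{"method": "play_rows", "body": {"rows": [[25, 0, 0, 0, 0, 0, 0], [40, 0, 0, 0, 0, 0, 0], [60, 0, 0, 0, 0, 0, 0], [60, 0, 0, 0, 0, 0, 0], [60, 0, 0, 0, 0, 0, 0]]}}

```text
t: 16.95
ee_pos: [0.5145, 0.338, 0.1171]
ee_rot: [0.001, 0.739, 0.674, -0.0]
wrist_force: [-0.7, -0.5, -0.2]
width: 0.0526
gripper_force: 0.0
```

Call:
{"method": "play_rows", "body": {"rows": [[60, 0, 0, -1, 0, 0, 0], [60, 0, 0, -4, 0, 0, 0], [60, 0, 0, -8, 0, 0, 0], [60, 0, 0, -13, 0, 0, 0], [60, 0, 0, -18, 0, 0, 0]]}}

```text
t: 17.58
ee_pos: [0.5141, 0.3382, 0.2995]
ee_rot: [0.001, 0.738, 0.674, 0.0]
wrist_force: [1.0, 0.5, 0.9]
width: 0.0527
gripper_force: 0.0
```

Call:
{"method": "play_rows", "body": {"rows": [[60, -5, 3, -2, 0, 0, 0], [60, -10, 6, -2, 0, 0, 0], [60, -15, 6, -2, 0, 0, 0], [60, -20, 6, -2, 0, 0, 0], [60, -20, 6, -2, 0, 0, 0]]}}

```text
t: 18.2
ee_pos: [0.5565, 0.1286, 0.318]
ee_rot: [0.002, 0.741, 0.672, -0.001]
wrist_force: [0.4, 0.8, -1.3]
width: 0.0531
gripper_force: 0.0
```

Run:
```python
from h import *
a=snapshot("side");b=snapshot("top");print(tool()[0])
def cr(s,x,y,w,h,k):return cv2.resize(s["color"][y:y+h,x:x+w,::-1],None,fx=k,fy=k,interpolation=cv2.INTER_CUBIC)
m=np.vstack([np.hstack([cr(a,200,260,100,75,4),cr(b,115,190,100,75,4)]),np.hstack([cr(a,255,90,100,75,4),cr(b,330,140,100,75,4)])])
cv2.imwrite("pics/j.png",m)
```

```text
[0.55594071 0.133789   0.31813295]
```

View pics/j.png

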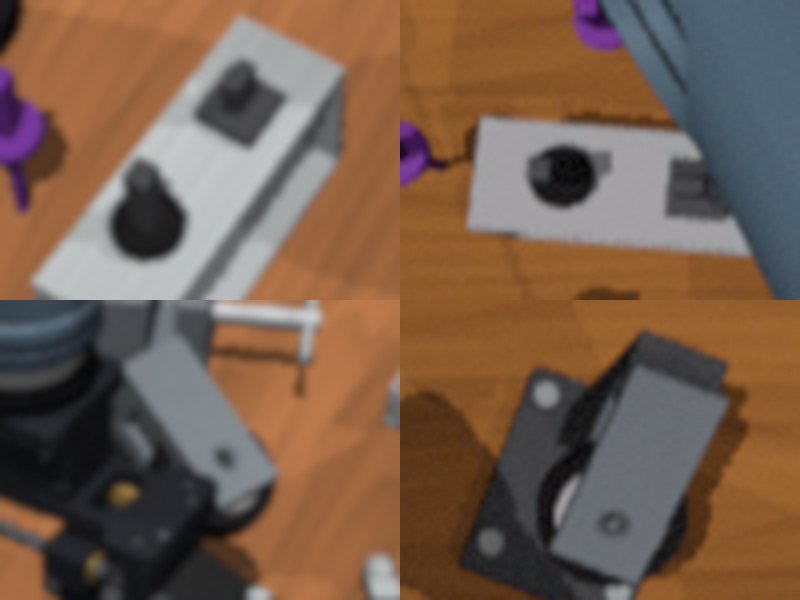

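The punch hangs upright in its hole (side panel (148,215)). The chisel is undisturbed and the bore is now dark and empty at top (613,523).

Call:
{"method": "play_rows", "body": {"rows": [[60, 0, 0, 0, 0, 0, 0], [60, 0, 0, 0, 0, 0, 0], [60, 0, 0, 0, 0, 0, 0], [60, 0, 0, 0, 0, 0, 0], [60, 0, 0, 0, 0, 0, 0]]}}

```text
t: 18.92
ee_pos: [0.5559, 0.1337, 0.3173]
ee_rot: [0.001, 0.739, 0.674, -0.0]
wrist_force: [0.7, -0.3, -0.7]
width: 0.0529
gripper_force: 0.0
```

```bash
python3 -c "from plant import *;print(close_job())"
```

```text
the job is handed in; nothing more can be done
None
```

The job is handed in at about 19 s: the punch drove the pin down until the force jumped to 36 N at 55.9 mm depth (stop: 56 mm), and it now hangs upright in its own rack hole, let go; no verdict was returned.

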